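# Load two reagent cartridges into the spring magazine

## Robot

A 6-joint arm with a two-finger parallel gripper is mounted at the origin on the work surface. World frame = base frame: x ahead of the robot, y to its left, z up, the work surface at z = 0. Lengths are in mm, angles in rad, forces in N, time in s.
With the tool pointing down it reaches from about 300 to 850 mm from the base axis. Payload 4.2 kg.
Tool frame: the origin (TCP) lies at the very end of the fingers, on their centre line; the grasp point (between the pads) lies 19 mm behind it; z points along the fingers, y is the direction in which the jaws open and shut (so a half turn about z gives the same grasp; the last joint's range is limited). The gripper opens to 91 mm and grips with 3 to 60 N. Pads are 32 mm wide; open, the fingers measure 118 mm over their backs; the gripper's body (76 mm by 178 mm) begins 60 mm behind the grasp point.
Start: joints at [-1.195, 0.32, 1.565, -0, 1.257, -0.02], TCP at [221.694, -530.561, 213.976] pointing down, gripper open.
Joint ranges: [-3.11, 3.11], [-0.84, 2.01], [0.21, 2.61], [-1.34, 4.49], [0.05, 2.63], [-2.56, 2.56]. Speed limits (rad/s): [2.57, 2.57, 3.14, 3.14, 3.14, 3.14].

## Interface

Orientations are given as a unit quaternion [w, x, y, z].
In Python, from workcell import state, capture, finish_job gives the robot as it stands.
- The arm moves only by the shell command python3 -m pendant 'ROWS' [FORCE]. ROWS is JSON, a list that holds one entry, the list of rows, each a list of 5 numbers: the closure, from -1 (fully open) to 1 (shut), so that 0 is half open, then the shift along the tool's x, y, z in cm, then the turn about the tool's z in degrees. In form: [[[fingers, tx, ty, tz, roll], ...]]. A call has 1 to 5 rows; each row shifts and turns the commanded pose from where the row before left it, along the tool's axes as they then stand; what a row does not reach is not made up. A row lasts 1/10 s, in which the tool goes at most 50 mm and 8.59 degrees, less where a joint would pass 70% of its speed; a pose out of reach is approached as far as the arm can. A call with a gripper value outside its range is refused whole. The fingers move at their own pace and stop on an object; FORCE is the grip in N (left out, the last holds). Time passes only in rows, so rows that do not move let the fingers close. It gives the time, the measured TCP pose, the force and the opening at its end, in the units of the state.
- state(): the state, without advancing time (a new reading comes with each control period).
- capture(name): name is "scene" or "top"; returns a dict with "frame" (420x560x3 uint8, red, green, blue), "depth" (420x560 float32, mm along the optical axis (not along the pixel's ray), 0 where there is no reading), "K" (3x3 intrinsics, pixels), "position" and "orientation" of the camera in the world. Camera axes: x right, y down, z forward; pixel columns grow to the right and rows downward; lengths in mm; the calibration is good to about 2 mm. A picture is of the moment at which its call begins.
- finish_job(): hands the job in, once; it reports no verdict.
The state is a dict: "time_s": time; "qpos": joint angles; "joint_vel": joint speeds; "joint_torque": joint torques, N m; "eef_pos": TCP position; "tcp_rot": TCP orientation; "wrist_force": force on the tool from outside, world axes, zero at the start; "ft_torque": the same for the moment, N m; "opening": opening from 0.0 (shut) to 1.0 (fully open).
Only numpy, scipy, OpenCV 4.12 (cv2) and the standard library are available. Lean on these libraries where they do the work, as an engineer would, in place of code of your own. Each camera call takes 0.05 s, during which the arm holds its last target.

## Task

Load the two white reagent cartridges into the analyser's spring magazine, one at a time: lay each flat between the corner guides, press it down past the two sprung lips until it snaps under them, and let go before you bring the next, so that both end up stacked flat and held down by the lips. How high the lips sit is set differently every time, so press by feel, and never push with more than 20 N. Leave the jar, the slide box and the steel dish where they are.

Things in the scene. Friction and masses are not known exactly. Their poses are not given: they have to be found in the camera images.
- magazine: Fixed top-loaded cartridge magazine. Origin on the counter under its centre; x along its length, y across, z up. White base 170 (x) x 90 (y) x 10 mm; white blocks 60 mm high at both ends (x 65 to 81). Between them a grey insert is clamped h = 0 to 20 mm above its lowest setting; h is hidden and does not give under load. Guides, lips and floor ride on it: add h to heights below.
- mag_guides (a point): Point fixed to the magazine's base, on its axis, 86 mm above the counter: top of the insert's four corner guides at h = 0 (inner faces at y +-15.3 mm, x from +-32 to +-50; flared tops reach 10 mm higher). The long sides between x = -32 and +32 are open for fingers down to the base. A cartridge goes in flat, its length along the magazine's x.
- mag_lips (a point): Point fixed to the magazine's base, on its axis, 68 mm above the counter: underside of the two sprung steel lips at h = 0. They stand at x = +-41.5 mm (14 mm wide), overhang a cartridge's ends by 3.5 mm and give way outwards; ramps rise outwards to x = +-49, 12 mm up. A laid cartridge rests on the ramps, underside near 73 + h mm. Parting the lips takes about 9 N (14 N with the floor) in the first 5 mm.
- mag_floor (a point): Point fixed to the magazine's base, on its axis, 67.5 mm above the counter: top of the empty sprung aluminium floor at h = 0. It pushes up with 4.5 N (empty) to 9 N (full) and has 37.3 mm of stroke, which ends on a stiff pad (12 N, then 10 N per mm): 1.8 mm beyond where the second cartridge, pushing the first down, snaps in. A lone cartridge may be bottomed too. Press at about 10 mm/s: 15 N means bottomed.
- mag_snap (a point): Point fixed to the magazine's base, on its axis, 68 mm above the counter: the height, at h = 0, that a cartridge's top must be pushed below (some 23 mm of travel from where it was laid) for the lips to snap shut over it. The floor then holds its top up against the lips' undersides. Let go too early, it comes back up.
- cart_a_mid (a point): White flat-topped plastic reagent cartridge, a plain block 90 long (its x) x 28 wide (its y) x 18 thick (its z) mm, about 55 g, lying flat on the counter. The point is its centre, 9 mm above its underside; the two cartridges are alike and either end may lead.
- cart_b_mid (a point): White flat-topped plastic reagent cartridge, a plain block 90 long (its x) x 28 wide (its y) x 18 thick (its z) mm, about 55 g, lying flat on the counter. The point is its centre, 9 mm above its underside; the two cartridges are alike and either end may lead.
- lip_near (a joint): Outward opening in m of the sprung lip at the magazine's -x end: 0 shut, about 0.0035 while a cartridge's end is beside it, 0.007 at most.
- lip_far (a joint): The same for the lip at the magazine's +x end.
- cart_a: The same cartridge as cart_a_mid; origin at the centre of its underside, axes as there.
- cart_b: The same cartridge as cart_b_mid; origin at the centre of its underside, axes as there.
- jar: Amber jar, 42 mm across, 60 mm high, origin at the centre of its underside. Leave it alone.
- slide_box: Closed grey microscope slide box, 97 x 87 x 34 mm, origin at the centre of its underside. Leave it alone.
- dish: Steel dish, 90 mm across, 35 mm high, origin at the centre of its underside. Leave it alone.
Mind the look-alikes: they are no part of the job. Leave any pink or yellow look-alike of the cart_a alone.

How it is judged:
By the outcome, as a careful person would: the job done as asked, in the order asked, and still so for the second after the job is handed in, with the robot touching nothing.
It also fails if it takes over 72 s, if anything falls off the work surface, if the arm or the gripper's body presses on something with over 40 N, if the wrist force passes 120 N, or if a joint passes its speed limit or range.

## Working session

There is one attempt and no reset: what is moved stays moved. The work goes in short steps, Python scripts to look and compute and a shell command to move; the robot and the scene stay as the last step left them, time stands still between calls to the robot, and variables do not carry over. Pictures are saved under pics/ and viewed, and the job is handed in when it is done.

```bash
ls; mkdir -p pics; python3 - <<'E'
from workcell import state,capture
import cv2,numpy as np
print(state())
for n in("scene","top"):
    c=capture(n); cv2.imwrite(f"pics/{n}0.png",c["frame"][:,:,::-1]); np.savez(f"{n}0.npz",**c)
    print(n,c["K"],c["position"],c["orientation"])
E
```

```text
pics
{'time_s': 0.0, 'qpos': array([-1.19498409e+00,  3.20296265e-01,  1.56568175e+00, -6.89659232e-06,
        1.25739150e+00, -2.00007811e-02]), 'joint_vel': array([-0.00162205,  0.00135858, -0.00053951,  0.00148175,  0.00100925,
       -0.00142433]), 'joint_torque': array([-5.25350319e-03, -4.12480867e+01, -2.31978053e+01,  7.23429909e-02,
        4.56997391e-02, -1.32748610e-04]), 'eef_pos': array([ 221.5080549 , -530.07145037,  213.11671987]), 'tcp_rot': array([-8.73828012e-04,  9.80479746e-01,  1.96618102e-01, -1.60452128e-04]), 'wrist_force': array([ 0.9330104 , -0.31938411,  0.26154763]), 'ft_torque': array([ 0.06817177,  0.02616642, -0.01066454]), 'opening': 1.0000829369213455}
scene [[398.02973827   0.         279.36355672]
 [  0.         398.02973827 214.93776901]
 [  0.           0.           1.        ]] [1347.96599912   -2.11943525  807.09815966] [-0.29106535  0.65236403  0.63688975 -0.28995446]
top [[521.60879456   0.         278.87173215]
 [  0.         521.60879456 210.65104308]
 [  0.           0.           1.        ]] [ 378.80277059  -16.1392673  1540.50109006] [ 0.04412054 -0.70271253  0.70952048 -0.02879532]
```

View pics/scene0.png

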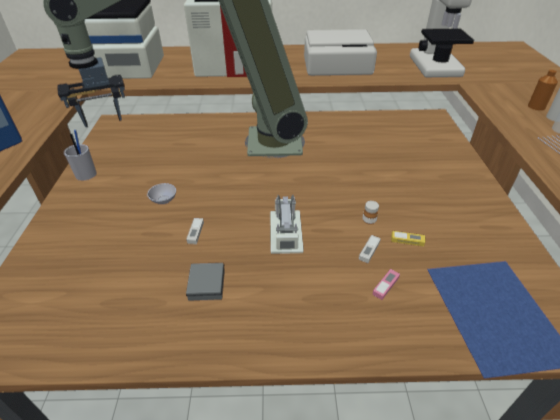

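View pics/top0.png

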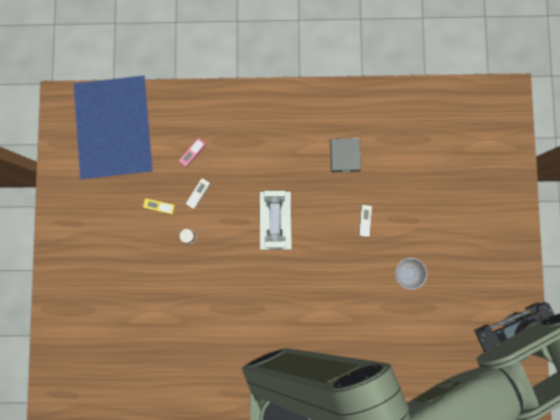

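The scene view shows the magazine at (286,228), with white cartridges at (195,231) and (370,248). In the top view the same things sit at (275,220), (365,220) and (198,193). Next I measure them.

```bash
cat > h.py <<'E'
import numpy as np,cv2
from scipy.spatial.transform import Rotation as R
def Rm(q): return R.from_quat([q[1],q[2],q[3],q[0]]).as_matrix()
def cast(c,uv,z):
    uv=np.atleast_2d(uv).astype(float)
    d=np.c_[uv,np.ones(len(uv))]@np.linalg.inv(c["K"]).T@Rm(c["orientation"]).T
    p=c["position"]; return p+d*((z-p[2])/d[:,2])[:,None]
def proj(c,P):
    q=(np.atleast_2d(P)-c["position"])@Rm(c["orientation"])
    q=q@c["K"].T; return q[:,:2]/q[:,2:]
def cloud(c):
    h,w=c["depth"].shape; u,v=np.meshgrid(np.arange(w),np.arange(h))
    d=np.stack([u,v,np.ones_like(u)],-1)@np.linalg.inv(c["K"]).T*c["depth"][...,None]
    return d@Rm(c["orientation"]).T+c["position"]
E
python3 - <<'E'
from h import *
for n,rois in(("top",{"B":(350,195,380,245),"A":(180,172,216,214),"M":(250,180,300,260)}),("scene",{"B":(180,212,210,248),"A":(352,230,386,266),"M":(262,185,310,260)})):
    c=dict(np.load(n+"0.npz"));f=c["frame"];P=cloud(c)
    hsv=cv2.cvtColor(f,cv2.COLOR_RGB2HSV)
    print(n,"counter z",np.nanmedian(P[300:320,100:200,2]) if n=="top" else np.nanmedian(P[300:320,100:180,2]))
    for k,(a,b,e,g) in rois.items():
        s=hsv[b:g,a:e]
        m=((s[...,1]<70)).astype(np.uint8)
        m=cv2.morphologyEx(m,cv2.MORPH_CLOSE,np.ones((3,3),np.uint8))
        cs,_=cv2.findContours(m,cv2.RETR_EXTERNAL,cv2.CHAIN_APPROX_NONE)
        ct=max(cs,key=cv2.contourArea)+np.array([[[a,b]]])
        mm=np.zeros(f.shape[:2],np.uint8);cv2.drawContours(mm,[ct],-1,1,-1)
        pts=P[(mm>0)]
        z=18 if k!="M" else 10
        W=cast(c,ct[:,0,:],z)[:,:2].astype(np.float32)
        print(k,"rect on plane",cv2.minAreaRect(W),"depth z pct",np.percentile(pts[:,2],[5,25,50,75,95]).round(1))
        big=cv2.resize(f[b-5:g+5,a-5:e+5],None,fx=8,fy=8,interpolation=cv2.INTER_CUBIC)
        cv2.imwrite(f"pics/{n}_{k}.png",big[:,:,::-1][:600])
E
python3 -c "
import cv2,numpy as np
a=[cv2.imread(f'pics/{n}_M.png') for n in('top','scene')]
h=600;a=[cv2.copyMakeBorder(x,0,h-x.shape[0],0,0,0) for x in a]
x=np.hstack(a);print(x.shape);cv2.imwrite('pics/M.png',x[:, :1000] if x.shape[1]<=800 else cv2.resize(x,(800,560)))"
```

```text
top counter z 0.8577425981096667
B rect on plane ((505.8428649902344, -234.82473754882812), (32.793190002441406, 94.01092529296875), 84.24259185791016) depth z pct [-1.2 14.7 17.9 20.6 24.4]
A rect on plane ((591.2731323242188, 256.0220642089844), (34.662620544433594, 94.2079849243164), 58.31011199951172) depth z pct [-0.1 14.  17.8 20.3 24.1]
M rect on plane ((511.8870849609375, 28.080305099487305), (94.27780151367188, 174.8672637939453), 89.73786926269531) depth z pct [ 1.2  9.5 16.  70.1 89.7]
scene counter z -0.5422484908860952
B rect on plane ((514.1268310546875, -234.68209838867188), (34.60222244262695, 105.3634262084961), 84.11035919189453) depth z pct [ 1.2 12.  17.1 18.3 20.2]
A rect on plane ((599.1571655273438, 252.49899291992188), (32.00041961669922, 106.9668960571289), 58.17994689941406) depth z pct [ 1.1 14.5 17.  18.4 20. ]
M rect on plane ((477.0622863769531, 27.714067459106445), (91.37863159179688, 253.938720703125), 89.82959747314453) depth z pct [ 1.9  9.8 39.5 69.4 85.7]
(600, 944, 3)
```

View pics/M.png

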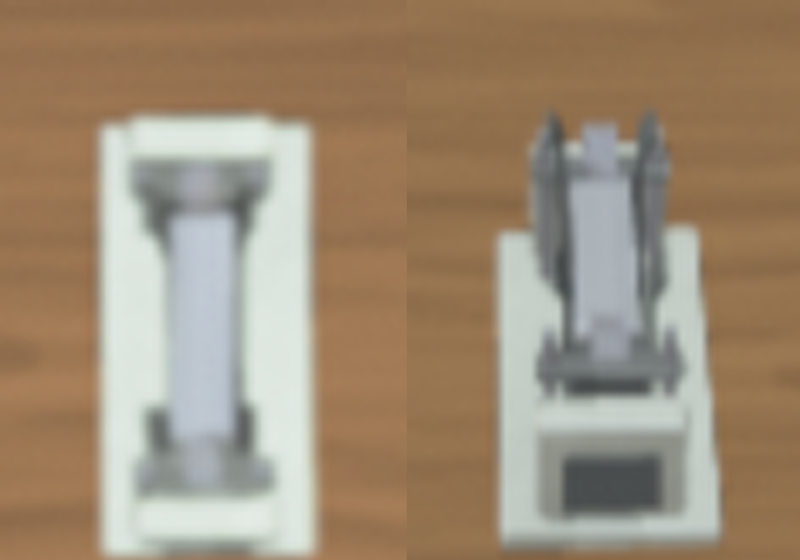

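Magazine, cartridges and headings agree between views to about 2 mm. Next I refine the magazine's x from its base edges, on strips clear of the blocks.

```bash
python3 - <<'E'
from h import *
from scipy.ndimage import map_coordinates
def edge(c,a,b,z):
    # crossing of saturation half level along world line a->b
    t=np.linspace(0,1,200);P=np.c_[a[0]+(b[0]-a[0])*t,a[1]+(b[1]-a[1])*t,0*t+z]
    uv=proj(c,P); s=c["frame"].astype(float);s=s[...,2]-s[...,0]  # blue-red: wood negative, white ~0
    v=map_coordinates(s,[uv[:,1],uv[:,0]],order=1)
    h=(v[:10].mean()+v[-10:].mean())/2
    i=np.where(np.diff(np.sign(v-h)))[0]
    return [P[k,:2].round(1).tolist() for k in i]
for n in("top","scene"):
    c=dict(np.load(n+"0.npz"))
    print(n)
    for y in(-12,-9,65,68):
        print("y",y,"front z0,z10",edge(c,(575,y),(615,y),0),edge(c,(575,y),(615,y),10),"rear z0,10",edge(c,(445,y),(405,y),0),edge(c,(445,y),(405,y),10))
    for x in(460,500,540,570):
        print("x",x,"L",edge(c,(x,60),(x,90),0 ),edge(c,(x,60),(x,90),10 ),"R",edge(c,(x,-5),(x,-35),0),edge(c,(x,-5),(x,-35),10))
E
```

```text
top
y -12 front z0,z10 [[597.7, -12.0]] [[596.3, -12.0]] rear z0,10 [[424.1, -12.0]] [[423.7, -12.0]]
y -9 front z0,z10 [[597.9, -9.0]] [[596.5, -9.0]] rear z0,10 [[423.7, -9.0]] [[423.5, -9.0]]
y 65 front z0,z10 [[598.3, 65.0]] [[596.7, 65.0]] rear z0,10 [[424.3, 65.0]] [[424.1, 65.0]]
y 68 front z0,z10 [[598.1, 68.0]] [[596.7, 68.0]] rear z0,10 [[424.5, 68.0]] [[424.3, 68.0]]
x 460 L [[460.0, 75.1]] [[460.0, 74.5]] R [[460.0, -17.7]] [[460.0, -17.7]]
x 500 L [[500.0, 75.1]] [[500.0, 74.6]] R [[500.0, -18.1]] [[500.0, -18.1]]
x 540 L [[540.0, 76.0]] [[540.0, 75.2]] R [[540.0, -18.3]] [[540.0, -18.4]]
x 570 L [[570.0, 75.2]] [[570.0, 74.5]] R [[570.0, -18.1]] [[570.0, -18.1]]
scene
y -12 front z0,z10 [[594.3, -12.0]] [[603.7, -12.0]] rear z0,10 [[414.0, -12.0]] [[425.7, -12.0]]
y -9 front z0,z10 [[594.5, -9.0]] [[603.7, -9.0]] rear z0,10 [[414.0, -9.0]] [[425.9, -9.0]]
y 65 front z0,z10 [[593.5, 65.0]] [[602.9, 65.0]] rear z0,10 [[412.8, 65.0]] [[424.1, 65.0]]
y 68 front z0,z10 [[593.5, 68.0]] [[602.7, 68.0]] rear z0,10 [[413.0, 68.0]] [[424.3, 68.0]]
x 460 L [[460.0, 73.3]] [[460.0, 72.2]] R [[460.0, -19.0]] [[460.0, -18.9]]
x 500 L [[500.0, 73.0]] [[500.0, 72.2]] R [[500.0, -18.9]] [[500.0, -18.6]]
x 540 L [[540.0, 73.6]] [[540.0, 72.7]] R [[540.0, -19.0]] [[540.0, -18.7]]
x 570 L [[570.0, 73.9]] [[570.0, 73.0]] R [[570.0, -18.6]] [[570.0, -18.3]]
```

Magazine centre comes out at about (510, 27.7) with yaw about 0.2°. The two views differ by 1 mm, and the sides measure 170 x 91 as they should. I'll take h roughly from the depth, then move.

```bash
python3 - <<'E'
from h import *
for n in("top","scene"):
    c=dict(np.load(n+"0.npz"));P=cloud(c)
    for nm,(xa,xb,ya,yb,z0) in {"floor":(-28,28,-6,6,60),"block":(66,80,-20,20,45),"blockr":(-80,-66,-20,20,45),"lip":(36,46,-5,5,50),"lipr":(-46,-36,-5,5,50),"guide+":(30,52,10,30,75)}.items():
        m=(P[...,0]>510+xa)&(P[...,0]<510+xb)&(P[...,1]>27.7+ya)&(P[...,1]<27.7+yb)&(P[...,2]>z0)
        z=P[m][:,2];print(n,nm,m.sum(),np.percentile(z,[10,50,90]).round(1) if len(z) else '', P[m].mean(0).round(1))
E
```

```text
top floor 75 [69.5 74.1 77.1] [510.3  27.6  73.6]
top block 69 [56.8 60.7 64.1] [583.1  27.2  60.7]
top blockr 70 [55.7 59.9 64.6] [437.3  28.5  60.2]
top lip 16 [71.5 75.6 81.8] [551.   27.2  76.4]
top lipr 15 [70.4 74.8 80.7] [469.1  28.1  75.3]
top guide+ 21 [ 91.2  96.2 101.4] [550.5  47.   95.9]
scene floor 59 [70.3 72.1 73.8] [511.9  27.4  72. ]
scene block 92 [47.6 58.1 60.5] [585.5  28.6  56. ]
scene blockr 6 [59.3 59.8 60.8] [432.2  27.8  60. ]
scene lip 0  [nan nan nan]
scene lipr 17 [71.1 73.9 78.9] [468.5  28.   74.3]
scene guide+ 28 [ 78.9  93.9 101.2] [552.8  46.3  91.7]<stdin>:6: RuntimeWarning: Mean of empty slice.
  ret = um.true_divide(
```

Floor depth of about 73 gives h ≈ 5, and the block height of 60 checks out. I'll go for cart_b first.

```bash
cat >> h.py <<'E'
def go(s,x,y,z,yaw):
    q=s["tcp_rot"];M=Rm(q);cur=np.degrees(np.arctan2(M[1,0],M[0,0]))
    roll=(cur-yaw+90)%180-90
    d=np.array([x,y,z])-s["eef_pos"]
    def sh(a):
        a=np.radians(a);ex=np.array([np.cos(a),np.sin(a),0]);ey=np.array([np.sin(a),-np.cos(a),0])
        return np.round([ex@d/10,ey@d/10,-d[2]/10],3)
    print("t",round(s["time_s"],2),"pos",s["eef_pos"].round(1),"yaw",round(cur,2),"tilt",M[:2,2].round(4),"F",s["wrist_force"].round(2),"open",round(s["opening"],3),"q6",s["qpos"][5].round(2))
    print("roll",round(roll,2),"| shift before turn",sh(cur),"after turn",sh(cur-roll))
E
python3 -c "
from h import *;from workcell import state
go(state(),505.7,-236.7,100,-5.8)"
```

```text
t 0.1 pos [ 221.5 -530.1  213.2] yaw 22.68 tilt [-0.0006  0.0014] F [0.93 0.45 0.16] open 1.001 q6 -0.02
roll 28.48 | shift before turn [ 37.533 -16.117  11.322] after turn [ 25.305 -32.064  11.322]
```

```bash
python3 -m pendant '[[[-0.2,0,0,0,7],[-0.2,0,0,0,7],[-0.2,0,0,0,7],[-0.2,0,0,0,7],[-0.2,0,0,0,0]]]' 60; python3 -c "
from h import *;from workcell import state
go(state(),505.7,-236.7,100,-5.8)"
```

```text
time_s: 0.6
eef_pos: [221.6, -530.3, 213.5]
tcp_rot: [-0.0, 0.999, -0.046, -0.0]
wrist_force: [0.9, 0.0, -0.2]
opening: 0.616
t 0.6 pos [ 221.6 -530.3  213.5] yaw -5.31 tilt [-0.0003  0.0008] F [ 0.94  0.04 -0.16] open 0.616 q6 0.47
roll 0.49 | shift before turn [ 25.573 -31.865  11.353] after turn [ 25.298 -32.084  11.353]
```

```bash
python3 -m pendant '[[[-0.2,2.55,-3.19,0.5,0.5],[-0.2,2.55,-3.19,0.5,0],[-0.2,2.55,-3.19,0.5,0],[-0.2,2.55,-3.19,1.2,0],[-0.2,2.55,-3.19,1.2,0]]]'; python3 -m pendant '[[[-0.2,2.55,-3.19,1.2,0],[-0.2,2.55,-3.19,1.5,0],[-0.2,2.55,-3.19,1.5,0],[-0.2,2.55,-3.19,1.5,0],[-0.2,2.35,-3.3,1.7,0]]]' ; python3 -m pendant '[[[-0.2,0,0,0,0],[-0.2,0,0,0,0]]]'; python3 - <<'E'
from h import *;from workcell import state,capture
go(state(),505.7,-236.7,3,-5.8)
c=capture("scene");cv2.imwrite("pics/s1.png",cv2.resize(c["frame"][150:290,120:260],None,fx=4,fy=4)[:,:,::-1])
E
```

```text
time_s: 1.1
eef_pos: [365.4, -383.4, 174.7]
tcp_rot: [0.0, 0.999, -0.049, 0.0]
wrist_force: [0.5, -0.1, -0.2]
opening: 0.6
time_s: 1.6
eef_pos: [506.9, -236.3, 100.5]
tcp_rot: [0.0, 0.999, -0.049, 0.0]
wrist_force: [0.5, -0.6, 0.1]
opening: 0.6
time_s: 1.8
eef_pos: [505.5, -236.8, 100.3]
tcp_rot: [-0.0, 0.999, -0.049, -0.001]
wrist_force: [-0.1, -0.2, -0.2]
opening: 0.599
t 1.8 pos [ 505.5 -236.8  100.3] yaw -5.59 tilt [-0.0017  0.0003] F [-0.1  -0.24 -0.21] open 0.599 q6 1.21
roll 0.21 | shift before turn [ 0.017 -0.016  9.734] after turn [ 0.017 -0.016  9.734]
```

View pics/s1.png

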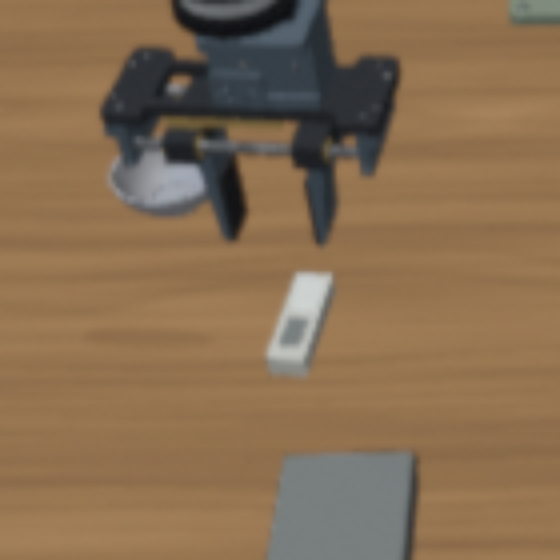

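The fingers (crop 235,235 and 320,240) straddle the cartridge (300,325). Lowering and gripping.

```bash
python3 -m pendant '[[[-0.2,0,0,3,0],[-0.2,0,0,3,0],[-0.2,0,0,2,0],[-0.2,0,0,1,0],[-0.2,0,0,0.7,0]]]'; python3 -m pendant '[[[-0.2,0,0,0,0],[0.2,0,0,0,0],[0.4,0,0,0,0],[0.6,0,0,0,0],[1,0,0,0,0]]]' 60;python3 -m pendant '[[[1,0,0,0,0],[1,0,0,0,0],[1,0,0,0,0]]]'; python3 - <<'E'
from h import *;from workcell import state,capture
go(state(),505.7,-236.7,3,-5.8)
E
```

```text
time_s: 2.35
eef_pos: [505.2, -238.7, 3.9]
tcp_rot: [0.0, 0.999, -0.051, 0.0]
wrist_force: [-0.4, -0.1, 0.0]
opening: 0.6
time_s: 2.85
eef_pos: [506.0, -237.7, 4.6]
tcp_rot: [0.0, 0.999, -0.051, 0.001]
wrist_force: [0.1, 0.9, 3.2]
opening: 0.301
time_s: 3.15
eef_pos: [506.0, -237.7, 4.5]
tcp_rot: [0.0, 0.999, -0.051, 0.0]
wrist_force: [-0.3, 0.3, 5.2]
opening: 0.305
t 3.15 pos [ 506.  -237.7    4.5] yaw -5.82 tilt [ 0.0009 -0.0005] F [-0.28  0.33  5.15] open 0.305 q6 1.21
roll -0.02 | shift before turn [-0.038 -0.094  0.155] after turn [-0.038 -0.094  0.155]
```

Gripped at 27.8 mm opening, which matches the 28 mm width. Lifting and carrying over.

```bash
python3 -m pendant '[[[1,0,0,-2,0],[1,0,0,-4,-3],[1,0,0,-4,-3],[1,0,0,-4,0],[1,0,0,-1.5,0]]]'; python3 -m pendant '[[[1,0,0,0,0],[1,0,0,0,0]]]';python3 - <<'E'
from h import *;from workcell import state,capture
go(state(),510,27.7,150,0.2)
E
```

```text
time_s: 3.65
eef_pos: [507.3, -238.3, 162.9]
tcp_rot: [0.002, 1.0, 0.002, 0.003]
wrist_force: [0.8, -0.9, -0.3]
opening: 0.299
time_s: 3.85
eef_pos: [504.9, -237.2, 157.9]
tcp_rot: [-0.0, 1.0, 0.002, -0.001]
wrist_force: [0.6, 0.8, -0.3]
opening: 0.305
t 3.85 pos [ 504.9 -237.2  157.9] yaw 0.18 tilt [-0.0015  0.0007] F [ 0.62  0.79 -0.29] open 0.305 q6 1.11
roll -0.02 | shift before turn [  0.591 -26.486   0.795] after turn [  0.6   -26.486   0.795]
```

```bash
python3 -m pendant '[[[1,0.1,-3,0,0],[1,0.1,-4,0,0],[1,0.1,-4,0,0],[1,0.1,-4,0,0],[1,0.1,-4,0,0]]]'; python3 -m pendant '[[[1,0.05,-4,0,0],[1,0,-2.5,0,0],[1,0,-1,0,0],[1,0,0,0,0],[1,0,0,0,0]]]';python3 - <<'E'
from h import *;from workcell import state,capture
go(state(),510,27.7,150,0.2)
for n in("scene","top"):
    c=capture(n);np.savez(n+"2.npz",**c)
    f=c["frame"][150:270,230:350] if n=="scene" else c["frame"][150:290,205:345]
    cv2.imwrite(f"pics/{n}2.png",cv2.resize(f,None,fx=4,fy=4,interpolation=cv2.INTER_CUBIC)[:,:,::-1])
E
```

```text
time_s: 4.35
eef_pos: [508.5, -45.9, 156.6]
tcp_rot: [-0.0, 1.0, 0.001, -0.002]
wrist_force: [0.6, 0.3, -0.7]
opening: 0.304
time_s: 4.85
eef_pos: [509.9, 26.6, 158.1]
tcp_rot: [0.0, 1.0, 0.001, -0.001]
wrist_force: [0.3, -0.5, 0.1]
opening: 0.303
t 4.85 pos [509.9  26.6 158.1] yaw 0.17 tilt [-0.0017 -0.0008] F [ 0.33 -0.47  0.12] open 0.303 q6 1.6
roll -0.03 | shift before turn [ 0.01  -0.108  0.807] after turn [ 0.01  -0.108  0.807]
```

View pics/scene2.png

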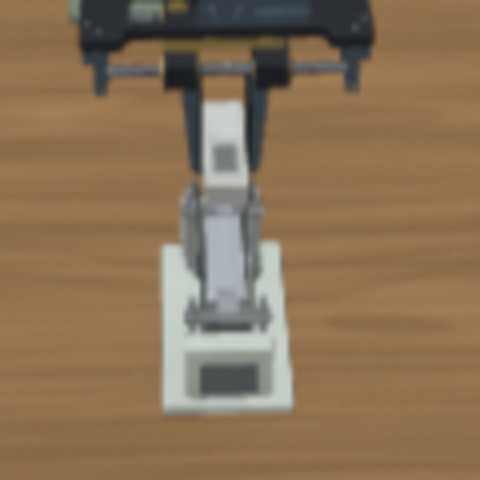

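View pics/top2.png

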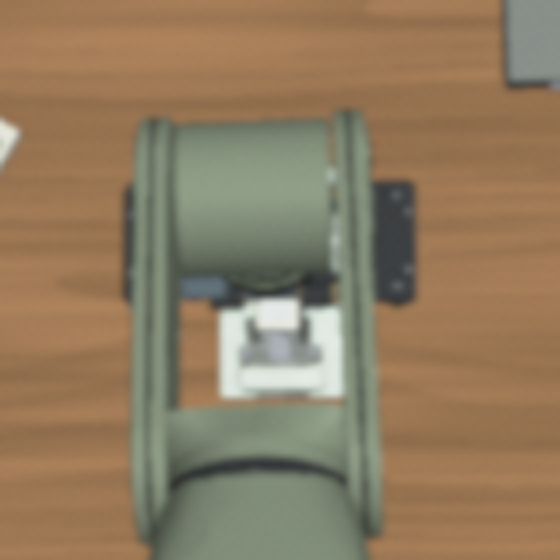

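```bash
python3 - <<'E'
from h import *
c=dict(np.load("scene2.npz"));f=c["frame"]
g=f[...,2].astype(int)
print("cols",range(276,298).start)
for r in range(174,204): print(r,g[r,276:298])
# predicted for ideal cart at tcp
for z in(171.5,153.5):
    print(z,proj(c,[[555,27.7-14,z],[555,27.7+14,z],[465,27.7+14,z],[465,13.7,z]]).round(1).tolist())
E
```

```text
cols 276
174 [69 67 66 60 60 87 90 91 90 90 92 97 98 95 80 51 52 66 68 68 69 75]
175 [ 68  67  67  63  85 139 145 145 145 146 150 166 167 159 114  55  49  64
  67  68  70  74]
176 [ 69  68  66  62 105 175 186 187 186 187 190 198 198 188 143  64  42  60
  67  69  71  77]
177 [ 69  68  65  63 111 187 201 202 202 203 203 204 204 194 168  77  39  59
  67  69  74  78]
178 [ 72  68  66  64 112 189 203 204 205 205 205 206 203 196 181  84  38  59
  67  69  73  75]
179 [ 73  69  66  62 113 188 202 205 205 205 205 205 203 196 180  84  39  62
  68  69  69  73]
180 [ 75  68  66  62 112 188 201 204 204 204 205 204 204 198 179  83  41  65
  67  69  70  75]
181 [ 76  69  66  62 112 188 200 203 204 204 205 205 205 200 180  81  40  66
  69  69  72  76]
182 [ 73  68  66  61 112 187 199 203 204 205 206 206 206 201 181  82  41  65
  69  68  71  75]
183 [ 72  68  66  63 111 185 193 197 199 203 204 204 203 199 182  86  43  66
  68  68  67  73]
184 [ 72  69  66  63 111 185 189 190 191 195 195 195 194 193 179  87  43  66
  68  70  69  73]
185 [ 73  69  66  62 111 184 187 181 179 175 174 175 177 187 177  92 
[... 1177 characters left out ...]
0  94  77  93 121 126 127 127 127 127 128 128 129 128 123  91 101
 117  84  79  80]
199 [129 113 102  92 125 135 128 126 127 126 127 127 127 127 127 120  86 103
 112  78  75  77]
200 [129 116 119 100 131 136 131 130 132 132 133 131 129 128 127 117  98 113
 115  94  77  75]
201 [121 116 119  98 116 126 130 138 147 153 157 151 131 126 121 105 108 118
 116 108  79  75]
202 [120 116 114  97 106 122 126 136 150 161 167 163 136 125 112  95 118 126
 127 124  85  78]
203 [112 109 105  90 103 124 129 135 149 157 162 160 145 135  99  89 111 115
 115 114  85  80]
171.5 [[281.0, 195.6], [292.0, 195.4], [290.5, 174.7], [280.3, 174.9]]
153.5 [[281.1, 201.1], [291.9, 200.9], [290.5, 180.1], [280.3, 180.3]]
```

Relative to the magazine in the same scene view, the held cartridge is about 0.6 mm low in y and about 1 mm high in x. Its front top edge is at row 196 and its sides are at columns 280.4 and 291.6. I'll correct that and come down to just above the flares.

```bash
python3 -m pendant '[[[1,-0.07,-0.07,1.5,0],[1,0,0,1.5,0],[1,0,0,1,0],[1,0,0,0.3,0],[1,0,0,0,0]]]'; python3 -m pendant '[[[1,0,0,0,0]]]';python3 - <<'E'
from h import *;from workcell import state,capture
go(state(),509.2,27.3,100,0.2)
c=capture("scene");np.savez("scene3.npz",**c)
f=c["frame"][160:260,235:335]
cv2.imwrite("pics/scene3.png",cv2.resize(f,None,fx=6,fy=6,interpolation=cv2.INTER_CUBIC)[:,:,::-1])
E
```

```text
time_s: 5.45
eef_pos: [509.6, 27.7, 115.7]
tcp_rot: [0.0, 1.0, 0.001, -0.0]
wrist_force: [0.2, -0.5, -0.5]
opening: 0.3
time_s: 5.55
eef_pos: [510.1, 28.0, 116.4]
tcp_rot: [0.0, 1.0, 0.001, 0.001]
wrist_force: [0.5, -0.3, -1.5]
opening: 0.3
t 5.55 pos [510.1  28.  116.4] yaw 0.16 tilt [ 0.0011 -0.0001] F [ 0.48 -0.27 -1.53] open 0.3 q6 1.6
roll -0.04 | shift before turn [-0.089  0.065  1.644] after turn [-0.089  0.065  1.644]
```

View pics/scene3.png

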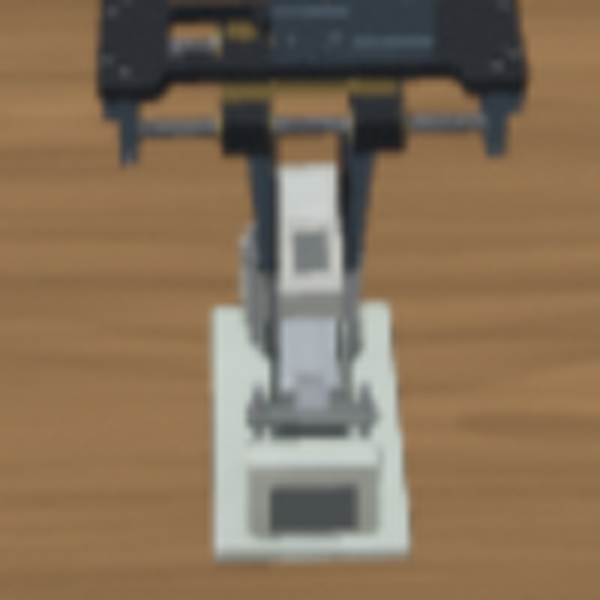

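The cartridge (crop columns 280-345) is centred between the guides (247-375), about 10 mm above the flares. Descending at 10-20 mm/s and watching force.

```bash
python3 -m pendant '[[[1,0,0,0.2,0],[1,0,0,0.2,0],[1,0,0,0.2,0],[1,0,0,0.2,0],[1,0,0,0.2,0]]]'; python3 -m pendant '[[[1,0,0,0.1,0],[1,0,0,0.1,0],[1,0,0,0.1,0],[1,0,0,0.1,0],[1,0,0,0.1,0]]]'
```

```text
time_s: 6.1
eef_pos: [509.5, 28.2, 105.7]
tcp_rot: [0.0, 1.0, 0.002, -0.0]
wrist_force: [0.1, 0.5, -0.1]
opening: 0.304
time_s: 6.6
eef_pos: [509.6, 28.2, 100.9]
tcp_rot: [0.0, 1.0, 0.002, 0.0]
wrist_force: [0.2, -0.5, -0.1]
opening: 0.305
```

```bash
python3 -m pendant '[[[1,0,0,0.1,0],[1,0,0,0.1,0],[1,0,0,0.1,0],[1,0,0,0.1,0],[1,0,0,0.1,0]]]'
```

```text
time_s: 7.1
eef_pos: [509.6, 28.2, 95.9]
tcp_rot: [0.0, 1.0, 0.002, 0.0]
wrist_force: [-0.5, 0.1, -0.5]
opening: 0.304
```

```bash
python3 -m pendant '[[[1,0,0,0.1,0],[1,0,0,0.1,0],[1,0,0,0.1,0],[1,0,0,0.1,0],[1,0,0,0.1,0]]]'
```

```text
time_s: 7.6
eef_pos: [509.6, 28.1, 90.9]
tcp_rot: [0.0, 1.0, 0.002, 0.0]
wrist_force: [0.4, 0.1, 0.3]
opening: 0.299
```

```bash
python3 -m pendant '[[[1,0,0,0.1,0],[1,0,0,0.1,0],[1,0,0,0.1,0],[1,0,0,0.1,0],[1,0,0,0.1,0]]]'
```

```text
time_s: 8.1
eef_pos: [509.6, 28.2, 85.9]
tcp_rot: [0.0, 1.0, 0.002, 0.0]
wrist_force: [0.5, 0.0, -0.8]
opening: 0.3
```

```bash
python3 -m pendant '[[[1,0,0,0.1,0],[1,0,0,0.1,0],[1,0,0,0.1,0]]]'
```

```text
time_s: 8.4
eef_pos: [510.2, 28.2, 83.2]
tcp_rot: [0.0, 1.0, 0.002, 0.001]
wrist_force: [1.2, 0.6, 2.8]
opening: 0.304
```

Contact at TCP z ≈ 83.5, which matches h ≈ 5-6. Pressing on.

```bash
python3 -m pendant '[[[1,0,0,0.1,0],[1,0,0,0.1,0]]]';python3 -m pendant '[[[1,0,0,0.1,0],[1,0,0,0.1,0]]]'
```

```text
time_s: 8.6
eef_pos: [510.3, 28.2, 81.7]
tcp_rot: [0.0, 1.0, 0.002, 0.001]
wrist_force: [-0.4, -0.5, 6.7]
opening: 0.305
time_s: 8.8
eef_pos: [510.5, 28.2, 80.0]
tcp_rot: [0.0, 1.0, 0.002, 0.001]
wrist_force: [-0.8, -0.4, 8.6]
opening: 0.299
```

```bash
python3 -m pendant '[[[1,0,0,0.1,0]]]';python3 -m pendant '[[[1,0,0,0.1,0]]]';python3 -c "
from h import *;from workcell import state
go(state(),510,27.7,60,0)"
```

```text
time_s: 8.9
eef_pos: [510.7, 28.2, 79.2]
tcp_rot: [0.0, 1.0, 0.002, 0.001]
wrist_force: [-0.7, -0.2, 9.0]
opening: 0.303
time_s: 9.0
eef_pos: [510.7, 28.2, 78.3]
tcp_rot: [0.0, 1.0, 0.002, 0.002]
wrist_force: [-1.4, -1.5, 5.0]
opening: 0.303
t 9.0 pos [510.7  28.2  78.3] yaw 0.18 tilt [ 0.003 -0.   ] F [-1.36 -1.53  5.  ] open 0.303 q6 1.6
roll 0.18 | shift before turn [-0.072  0.05   1.825] after turn [-0.072  0.05   1.825]
```

Lips parted with a 9 N peak. Now pushing against the floor spring.

```bash
python3 -m pendant '[[[1,0,0,0.1,0],[1,0,0,0.1,0],[1,0,0,0.1,0]]]';python3 -m pendant '[[[1,0,0,0.1,0],[1,0,0,0.1,0],[1,0,0,0.1,0]]]'
```

```text
time_s: 9.3
eef_pos: [510.2, 28.2, 74.5]
tcp_rot: [0.0, 1.0, 0.002, 0.001]
wrist_force: [-0.8, 0.4, 5.8]
opening: 0.304
time_s: 9.6
eef_pos: [510.1, 28.2, 71.5]
tcp_rot: [0.0, 1.0, 0.002, 0.001]
wrist_force: [0.3, -0.8, 6.3]
opening: 0.302
```

```bash
python3 -m pendant '[[[1,0,0,0.1,0],[1,0,0,0.1,0],[1,0,0,0.1,0]]]';python3 -m pendant '[[[1,0,0,0.1,0],[1,0,0,0.1,0],[1,0,0,0.1,0]]]'
```

```text
time_s: 9.9
eef_pos: [510.1, 28.2, 68.6]
tcp_rot: [0.0, 1.0, 0.002, 0.001]
wrist_force: [-0.5, 0.6, 6.3]
opening: 0.301
time_s: 10.2
eef_pos: [510.1, 28.2, 65.6]
tcp_rot: [0.0, 1.0, 0.002, 0.001]
wrist_force: [-0.8, 0.2, 6.8]
opening: 0.299
```

```bash
python3 -m pendant '[[[1,0,0,0.1,0],[1,0,0,0.1,0],[1,0,0,0.1,0]]]';python3 -m pendant '[[[1,0,0,0.1,0]]]';python3 -m pendant '[[[1,0,0,0.1,0]]]';python3 -m pendant '[[[1,0,0,0.1,0]]]'
```

```text
time_s: 10.5
eef_pos: [510.2, 28.2, 62.6]
tcp_rot: [0.0, 1.0, 0.002, 0.001]
wrist_force: [-0.4, -0.3, 6.8]
opening: 0.301
time_s: 10.6
eef_pos: [510.2, 28.2, 61.7]
tcp_rot: [0.0, 1.0, 0.002, 0.001]
wrist_force: [-0.5, 0.5, 7.9]
opening: 0.301
time_s: 10.7
eef_pos: [510.2, 28.2, 60.7]
tcp_rot: [0.0, 1.0, 0.002, 0.001]
wrist_force: [-1.3, -0.6, 7.5]
opening: 0.299
time_s: 10.8
eef_pos: [510.1, 28.2, 59.7]
tcp_rot: [0.0, 1.0, 0.002, 0.001]
wrist_force: [-0.4, 0.0, 1.8]
opening: 0.303
```

Force fell at about 24 mm of travel, which looks like the snap. I'll go 3 mm further for margin, look, then release.

```bash
python3 -m pendant '[[[1,0,0,0.1,0],[1,0,0,0.1,0],[1,0,0,0.1,0]]]';python3 -m pendant '[[[1,0,0,0,0],[1,0,0,0,0]]]'
```

```text
time_s: 11.1
eef_pos: [510.1, 28.2, 56.4]
tcp_rot: [0.0, 1.0, 0.002, 0.001]
wrist_force: [0.0, -0.1, 6.0]
opening: 0.296
time_s: 11.3
eef_pos: [510.1, 28.2, 56.5]
tcp_rot: [0.0, 1.0, 0.002, 0.001]
wrist_force: [-0.2, -0.4, 6.0]
opening: 0.305
```

```bash
python3 -m pendant '[[[0.3,0,0,0,0],[0.3,0,0,0,0],[0.3,0,0,0,0],[0.3,0,0,0,0]]]';python3 -c "
from h import *;from workcell import state
go(state(),510,27.7,60,0)"
```

```text
time_s: 11.7
eef_pos: [509.2, 28.2, 55.6]
tcp_rot: [0.0, 1.0, 0.002, -0.0]
wrist_force: [-0.1, -0.4, 0.5]
opening: 0.35
t 11.7 pos [509.2  28.2  55.6] yaw 0.18 tilt [-0.0009 -0.0001] F [-0.11 -0.39  0.47] open 0.35 q6 1.6
roll 0.18 | shift before turn [ 0.077  0.05  -0.444] after turn [ 0.077  0.05  -0.444]
```

```bash
python3 -m pendant '[[[-0.1,0,0,0,0],[-0.1,0,0,0,0],[-0.1,0,0,-0.5,0],[-0.1,0,0,-2,0],[-0.1,0,0,-3,0]]]'; python3 -m pendant '[[[-0.1,0,0,-4,0],[-0.1,0,-2,-3,0],[-0.1,0,-4,0,0],[-0.1,0,-4,0,0],[-0.1,0,-4,0,0]]]'; python3 - <<'E'
from h import *;from workcell import state,capture
go(state(),591.6,256.5,110,-31.7)
for n in("scene","top"):
    c=capture(n);np.savez(n+"4.npz",**c);P=cloud(c)
    m=(abs(P[...,0]-510)<30)&(abs(P[...,1]-27.7)<7)&(P[...,2]>50)&(P[...,2]<130)
    print(n,"top z",np.median(P[m][:,2]) if m.any() else None,m.sum())
    f=c["frame"][160:260,235:335] if n=="scene" else c["frame"][170:270,180:320]
    cv2.imwrite(f"pics/{n}4.png",cv2.resize(f,None,fx=5,fy=5,interpolation=cv2.INTER_CUBIC)[:,:,::-1])
E
```

```text
time_s: 12.2
eef_pos: [508.3, 28.1, 110.5]
tcp_rot: [0.0, 1.0, 0.002, -0.002]
wrist_force: [1.1, 0.2, 0.7]
opening: 0.552
time_s: 12.7
eef_pos: [509.2, 169.5, 181.9]
tcp_rot: [-0.0, 1.0, 0.001, 0.001]
wrist_force: [0.6, -0.4, 0.0]
opening: 0.551
t 12.7 pos [509.2 169.5 181.9] yaw 0.14 tilt [0.0015 0.0003] F [ 0.61 -0.39  0.03] open 0.551 q6 1.87
roll 31.84 | shift before turn [ 8.264 -8.685  7.186] after turn [  2.44  -11.738   7.186]
scene top z 72.85648057605499 68
top top z 73.56968477340865 102
```

View pics/scene4.png

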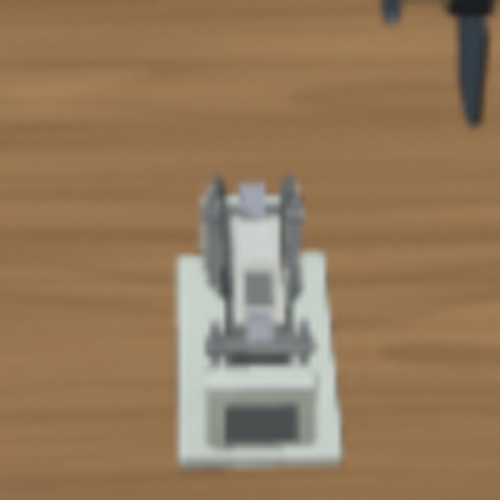

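View pics/top4.png

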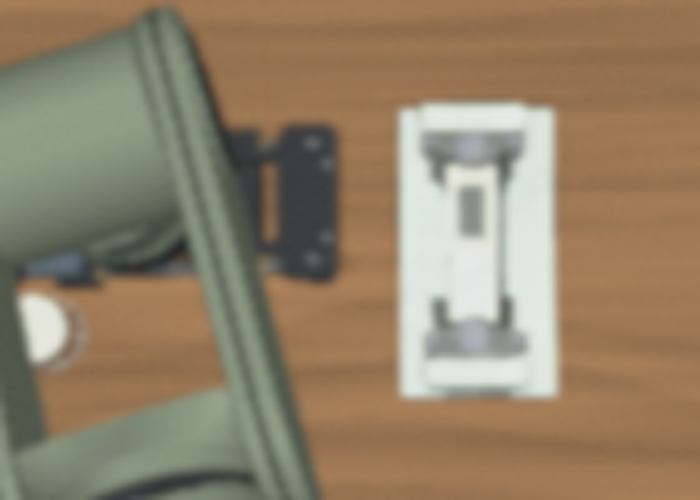

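The first cartridge is snapped under both lips: its top is at about 73 (68+h with h ≈ 5), and the lip tabs at crop (252,195) and (259,328) overlie its ends. For cart_a a direct turn would bring the last joint close to its limit, so I take the half turn the other way (-148°).

```bash
python3 -m pendant '[[[-0.2,0,0,0,-8.2],[-0.2,0,0,0,-8.2],[-0.2,0,0,0,-8.2],[-0.2,0,0,0,-8.2],[-0.2,0,0,0,-8.2]]]'>/dev/null; python3 -m pendant '[[[-0.2,0,0,0,-8.2],[-0.2,0,0,0,-8.2],[-0.2,0,0,0,-8.2],[-0.2,0,0,0,-8.2],[-0.2,0,0,0,-8.2]]]'>/dev/null; python3 -m pendant '[[[-0.2,0,0,0,-8.2],[-0.2,0,0,0,-8.2],[-0.2,0,0,0,-8.2],[-0.2,0,0,0,-8.2],[-0.2,0,0,0,-8.2]]]'>/dev/null; python3 -m pendant '[[[-0.2,0,0,0,-8.2],[-0.2,0,0,0,-8.2],[-0.2,0,0,0,-8.2],[-0.2,0,0,0,0],[-0.2,0,0,0,0]]]'; python3 -c "
from h import *;from workcell import state
go(state(),591.6,256.5,110,-31.7)"
```

```text
time_s: 14.8
eef_pos: [509.1, 167.6, 181.1]
tcp_rot: [0.0, 0.279, 0.96, -0.0]
wrist_force: [-0.5, 1.1, -0.1]
opening: 0.595
t 14.8 pos [509.1 167.6 181.1] yaw 147.58 tilt [ 0.0001 -0.0003] F [-0.55  1.08 -0.1 ] open 0.595 q6 -0.71
roll -0.72 | shift before turn [-2.198 11.924  7.108] after turn [-2.348 11.895  7.108]
```

```bash
python3 -m pendant '[[[-0.2,0,0,0,-0.6],[-0.2,-0.6,3,1.5,0],[-0.2,-0.6,3.5,2,0],[-0.2,-0.6,3.5,2,0],[-0.2,-0.5,1.9,1.5,0]]]'; python3 -m pendant '[[[-0.2,0,0,0,0],[-0.2,0,0,0,0]]]'; python3 - <<'E'
from h import *;from workcell import state,capture
go(state(),591.6,256.5,3,-31.7)
c=capture("scene");cv2.imwrite("pics/s5.png",cv2.resize(c["frame"][180:300,320:440],None,fx=4,fy=4)[:,:,::-1])
E
```

```text
time_s: 15.3
eef_pos: [592.3, 259.2, 109.4]
tcp_rot: [-0.0, 0.273, 0.962, 0.0]
wrist_force: [0.9, 0.4, 0.6]
opening: 0.602
time_s: 15.5
eef_pos: [590.6, 257.1, 110.5]
tcp_rot: [-0.001, 0.273, 0.962, -0.001]
wrist_force: [0.5, 0.0, -0.1]
opening: 0.596
t 15.5 pos [590.6 257.1 110.5] yaw 148.36 tilt [-0.0016 -0.001 ] F [ 0.5   0.05 -0.05] open 0.596 q6 -0.63
roll 0.06 | shift before turn [-1.1400e-01 -2.0000e-03  1.0747e+01] after turn [-1.1400e-01 -2.0000e-03  1.0747e+01]
```

View pics/s5.png

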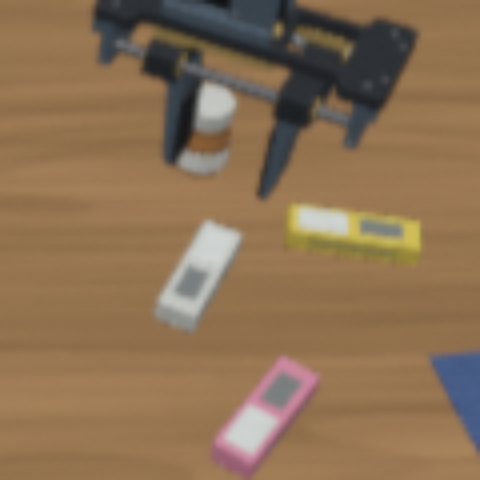

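The fingers, still 110 mm up, line up with the white cartridge (crop 200,275). Yellow and jar are clear of the descent. Lowering and gripping.

```bash
python3 -m pendant '[[[-0.2,-0.1,0,3,0],[-0.2,0,0,3,0],[-0.2,0,0,2.5,0],[-0.2,0,0,1.4,0],[-0.2,0,0,0.7,0]]]'; python3 -m pendant '[[[-0.2,0,0,0,0],[0.2,0,0,0,0],[0.4,0,0,0,0],[0.6,0,0,0,0],[1,0,0,0,0]]]' 60;python3 -m pendant '[[[1,0,0,0,0],[1,0,0,0,0],[1,0,0,0,0]]]'; python3 -c "
from h import *;from workcell import state
go(state(),591.6,256.5,3,-31.7)"
```

```text
time_s: 16.05
eef_pos: [591.5, 256.2, 4.8]
tcp_rot: [-0.0, 0.273, 0.962, -0.0]
wrist_force: [-0.4, 0.9, -0.8]
opening: 0.604
time_s: 16.55
eef_pos: [592.4, 257.1, 5.7]
tcp_rot: [0.001, 0.272, 0.962, 0.0]
wrist_force: [-0.7, -0.2, 2.4]
opening: 0.303
time_s: 16.85
eef_pos: [592.3, 257.1, 5.7]
tcp_rot: [0.0, 0.272, 0.962, 0.0]
wrist_force: [-0.9, -0.5, 5.8]
opening: 0.3
t 16.85 pos [592.3 257.1   5.7] yaw 148.38 tilt [0.001  0.0003] F [-0.93 -0.47  5.77] open 0.3 q6 -0.63
roll 0.08 | shift before turn [ 0.034 -0.087  0.266] after turn [ 0.033 -0.087  0.266]
```

```bash
python3 -m pendant '[[[1,0,0,-2,0],[1,0,0,-4,0],[1,0,0,-4,0],[1,0,0,-4,0],[1,0,0,-1.5,-7.9]]]'; python3 -m pendant '[[[1,0,0,0,-7.9],[1,0,0,0,-8],[1,0,0,0,-8],[1,0,0,0,0],[1,0,0,0,0]]]';python3 -c "
from h import *;from workcell import state
go(state(),509.5,27.5,160,0.2)"
```

```text
time_s: 17.35
eef_pos: [593.7, 257.7, 164.2]
tcp_rot: [0.003, 0.204, 0.979, 0.002]
wrist_force: [0.4, 0.5, -0.8]
opening: 0.299
time_s: 17.85
eef_pos: [591.8, 256.9, 159.4]
tcp_rot: [-0.0, -0.0, 1.0, -0.0]
wrist_force: [-0.3, 0.8, -0.6]
opening: 0.302
t 17.85 pos [591.8 256.9 159.4] yaw -179.99 tilt [-0.0008 -0.0003] F [-0.28  0.85 -0.59] open 0.302 q6 -1.18
roll -0.19 | shift before turn [  8.231 -22.935  -0.06 ] after turn [  8.307 -22.908  -0.06 ]
```

```bash
python3 -m pendant '[[[1,1.2,-3,0,-0.1],[1,1.4,-4,0,0],[1,1.4,-4,0,0],[1,1.4,-4,0,0],[1,1.4,-4,0,0]]]'; python3 -m pendant '[[[1,1,-2.7,0,0],[1,0.45,-1.2,0,0],[1,0,0,0,0],[1,0,0,0,0],[1,0,0,0,0]]]';python3 - <<'E'
from h import *;from workcell import state,capture
go(state(),509.7,28,160,0.2)
c=capture("scene");np.savez("scene6.npz",**c)
f=c["frame"][150:270,230:350]
cv2.imwrite("pics/scene6.png",cv2.resize(f,None,fx=5,fy=5,interpolation=cv2.INTER_CUBIC)[:,:,::-1])
g=c["frame"][...,2].astype(int)
print(g[180:200:4,276:298]); print("rows",g[170:200,284])
s=np.load("scene2.npz")["frame"][...,2];print("old ",s[170:200,284])
E
```

```text
time_s: 18.35
eef_pos: [524.0, 65.2, 159.8]
tcp_rot: [0.0, -0.001, 1.0, -0.0]
wrist_force: [0.3, -0.6, 0.2]
opening: 0.303
time_s: 18.85
eef_pos: [511.2, 28.7, 159.9]
tcp_rot: [0.0, -0.003, 1.0, 0.0]
wrist_force: [0.9, -0.0, -1.3]
opening: 0.301
t 18.85 pos [511.2  28.7 159.9] yaw -179.68 tilt [0.0005 0.0004] F [ 0.88 -0.04 -1.31] open 0.301 q6 -1.54
roll 0.12 | shift before turn [ 0.152 -0.071 -0.012] after turn [ 0.151 -0.071 -0.012]
[[ 80  73  69  64  57 111 188 203 205 205 205 205 204 203 191 153  64  41
   66  69  69  70]
 [ 75  69  69  67  63 112 187 196 196 197 197 196 191 190 187 178  81  46
   67  69  71  74]
 [ 77  76  73  67  62 111 184 180 134 124 124 124 125 140 174 175  95  49
   65  68  72  78]
 [ 79  78  75  69  67 118 187 182 145 128 125 127 129 146 171 180 144  74
   69  74  77  78]
 [ 87 100  93  75  79 105 155 161 162 162 166 167 166 166 167 166 159 112
   93  79  76  77]]
rows [ 82  81  78  78  91 146 187 202 205 205 205 204 203 203 196 182 157 136
 134 140 145 145 145 171 188 187 162 131 127 126]
old  [ 83  80  78  78  90 145 186 202 205 205 204 204 204 199 191 179 152 129
 125 127 128 128 141 172 188 191 166 130 127 127]
```

View pics/scene6.png

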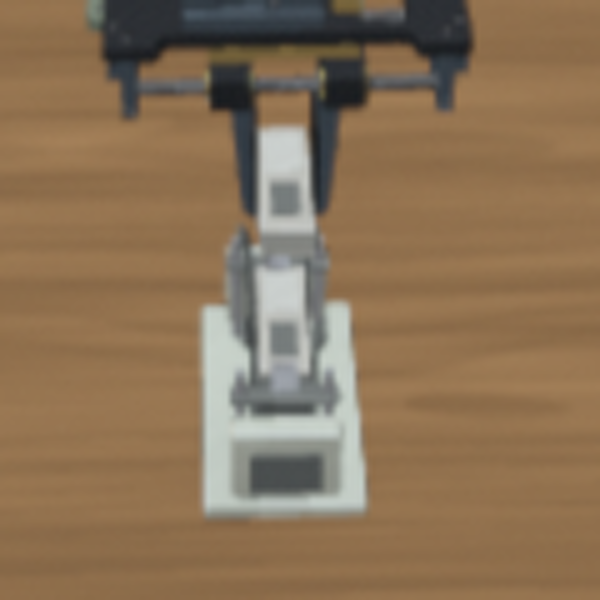

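In the image the second cartridge sits exactly where the first did in x and about 2 mm further in y, matching the TCP reading. I apply the same corrections and come down.

```bash
python3 -m pendant '[[[1,0.07,-0.05,1.5,0],[1,0,0,1.5,0],[1,0,0,1,0],[1,0,0,0.4,0],[1,0,0,0,0]]]'; python3 -m pendant '[[[1,0,0,0.2,0],[1,0,0,0.2,0],[1,0,0,0.1,0],[1,0,0,0.1,0],[1,0,0,0.1,0]]]'; python3 -m pendant '[[[1,0,0,0.1,0],[1,0,0,0.1,0],[1,0,0,0.1,0],[1,0,0,0.1,0],[1,0,0,0.1,0]]]'
```

```text
time_s: 19.4
eef_pos: [509.8, 27.4, 115.5]
tcp_rot: [-0.0, -0.003, 1.0, -0.0]
wrist_force: [0.2, -0.6, -0.2]
opening: 0.303
time_s: 19.9
eef_pos: [509.9, 27.0, 109.0]
tcp_rot: [0.0, -0.002, 1.0, -0.0]
wrist_force: [-0.4, 0.3, -0.3]
opening: 0.298
time_s: 20.4
eef_pos: [509.9, 27.0, 103.9]
tcp_rot: [0.0, -0.002, 1.0, -0.0]
wrist_force: [-0.1, 0.3, 0.2]
opening: 0.302
```

```bash
python3 -m pendant '[[[1,0,0,0.1,0],[1,0,0,0.1,0],[1,0,0,0.1,0],[1,0,0,0.1,0],[1,0,0,0.1,0]]]'
```

```text
time_s: 20.9
eef_pos: [509.9, 27.1, 98.9]
tcp_rot: [0.0, -0.002, 1.0, -0.0]
wrist_force: [0.2, -0.3, -1.0]
opening: 0.301
```

```bash
python3 -m pendant '[[[1,0,0.04,0,0],[1,0,0.04,0,0],[1,0,0,0.1,0],[1,0,0,0.1,0],[1,0,0,0.1,0]]]'
```

```text
time_s: 21.4
eef_pos: [509.8, 27.8, 95.8]
tcp_rot: [-0.0, -0.002, 1.0, -0.0]
wrist_force: [-0.6, -0.3, -1.0]
opening: 0.299
```

```bash
python3 -m pendant '[[[1,0,0,0.1,0],[1,0,0,0.1,0],[1,0,0,0.1,0],[1,0,0,0.1,0],[1,0,0,0.1,0]]]'
```

```text
time_s: 21.9
eef_pos: [509.8, 27.8, 90.9]
tcp_rot: [0.0, -0.002, 1.0, -0.0]
wrist_force: [0.3, 1.0, -1.1]
opening: 0.303
```

```bash
python3 -m pendant '[[[1,0,0,0.1,0],[1,0,0,0.1,0],[1,0,0,0.1,0],[1,0,0,0.1,0]]]'
```

```text
time_s: 22.3
eef_pos: [509.8, 27.9, 86.9]
tcp_rot: [0.0, -0.002, 1.0, -0.0]
wrist_force: [0.6, -0.1, 0.1]
opening: 0.302
```

```bash
python3 -m pendant '[[[1,0,0,0.1,0],[1,0,0,0.1,0]]]'; python3 -m pendant '[[[1,0,0,0.1,0],[1,0,0,0.1,0]]]'
```

```text
time_s: 22.5
eef_pos: [509.9, 27.8, 84.9]
tcp_rot: [0.0, -0.002, 1.0, -0.0]
wrist_force: [0.4, -0.6, 0.3]
opening: 0.299
time_s: 22.7
eef_pos: [510.4, 27.9, 83.6]
tcp_rot: [0.001, -0.002, 1.0, -0.0]
wrist_force: [-0.6, 0.9, 6.9]
opening: 0.295
```

```bash
python3 -m pendant '[[[1,0,0,0.1,0]]]'; python3 -m pendant '[[[1,0,0,0.1,0]]]'
```

```text
time_s: 22.8
eef_pos: [510.7, 27.9, 82.9]
tcp_rot: [0.001, -0.002, 1.0, -0.0]
wrist_force: [-1.6, -0.1, 7.8]
opening: 0.3
time_s: 22.9
eef_pos: [510.8, 27.9, 82.1]
tcp_rot: [0.001, -0.002, 1.0, 0.0]
wrist_force: [-1.9, 0.1, 7.5]
opening: 0.301
```

```bash
python3 -m pendant '[[[1,0,0,0.1,0]]]'; python3 -m pendant '[[[1,0,0,0.1,0]]]'
```

```text
time_s: 23.0
eef_pos: [510.9, 27.9, 81.3]
tcp_rot: [0.001, -0.002, 1.0, 0.0]
wrist_force: [-1.1, 0.4, 8.4]
opening: 0.303
time_s: 23.1
eef_pos: [510.9, 27.9, 80.3]
tcp_rot: [0.001, -0.002, 1.0, -0.0]
wrist_force: [-1.0, 0.1, 7.9]
opening: 0.304
```

```bash
python3 -m pendant '[[[1,0,0,0.1,0]]]'; python3 -m pendant '[[[1,0,0,0.1,0]]]'; python3 -m pendant '[[[1,0,0,0.1,0]]]'
```

```text
time_s: 23.2
eef_pos: [511.2, 27.9, 79.4]
tcp_rot: [0.002, -0.002, 1.0, 0.0]
wrist_force: [-0.7, 0.7, 5.6]
opening: 0.3
time_s: 23.3
eef_pos: [511.2, 27.9, 78.1]
tcp_rot: [0.002, -0.002, 1.0, 0.0]
wrist_force: [-0.0, 0.2, 7.7]
opening: 0.307
time_s: 23.4
eef_pos: [511.2, 27.9, 77.1]
tcp_rot: [0.002, -0.002, 1.0, 0.0]
wrist_force: [1.0, 0.9, 7.5]
opening: 0.301
```

```bash
python3 -m pendant '[[[1,0,0,0.1,0],[1,0,0,0.1,0]]]'; python3 -m pendant '[[[1,0,0,0.1,0],[1,0,0,0.1,0]]]'; python3 -m pendant '[[[1,0,0,0.1,0],[1,0,0,0.1,0]]]'
```

```text
time_s: 23.6
eef_pos: [511.2, 27.9, 75.2]
tcp_rot: [0.002, -0.002, 1.0, 0.0]
wrist_force: [-0.2, 0.3, 8.0]
opening: 0.303
time_s: 23.8
eef_pos: [511.2, 27.9, 73.2]
tcp_rot: [0.002, -0.002, 1.0, 0.0]
wrist_force: [0.3, 1.0, 8.6]
opening: 0.3
time_s: 24.0
eef_pos: [511.3, 27.9, 71.2]
tcp_rot: [0.002, -0.002, 1.0, 0.0]
wrist_force: [0.0, -0.3, 7.4]
opening: 0.305
```

```bash
python3 -m pendant '[[[1,0,0,0.1,0],[1,0,0,0.1,0]]]'; python3 -m pendant '[[[1,0,0,0.1,0],[1,0,0,0.1,0]]]'; python3 -m pendant '[[[1,0,0,0.1,0],[1,0,0,0.1,0]]]'
```

```text
time_s: 24.2
eef_pos: [511.2, 27.9, 69.3]
tcp_rot: [0.002, -0.002, 1.0, 0.0]
wrist_force: [-0.0, 0.2, 7.9]
opening: 0.302
time_s: 24.4
eef_pos: [511.3, 27.9, 67.3]
tcp_rot: [0.002, -0.002, 1.0, 0.0]
wrist_force: [-0.1, -0.2, 7.9]
opening: 0.307
time_s: 24.6
eef_pos: [511.3, 27.9, 65.3]
tcp_rot: [0.002, -0.002, 1.0, 0.0]
wrist_force: [-1.2, -0.3, 8.6]
opening: 0.305
```

```bash
python3 -m pendant '[[[1,0,0,0.1,0],[1,0,0,0.1,0]]]'; python3 -m pendant '[[[1,0,0,0.1,0]]]'; python3 -m pendant '[[[1,0,0,0.1,0]]]'
```

```text
time_s: 24.8
eef_pos: [511.3, 27.9, 63.3]
tcp_rot: [0.002, -0.002, 1.0, 0.0]
wrist_force: [-1.5, -0.1, 8.7]
opening: 0.298
time_s: 24.9
eef_pos: [511.3, 27.9, 62.3]
tcp_rot: [0.002, -0.002, 1.0, 0.0]
wrist_force: [-0.8, 0.4, 9.5]
opening: 0.299
time_s: 25.0
eef_pos: [511.3, 27.9, 61.4]
tcp_rot: [0.002, -0.002, 1.0, 0.0]
wrist_force: [-0.9, -0.0, 9.7]
opening: 0.302
```

```bash
python3 -m pendant '[[[1,0,0,0.05,0]]]'; python3 -m pendant '[[[1,0,0,0.05,0]]]'
```

```text
time_s: 25.1
eef_pos: [511.1, 27.9, 60.7]
tcp_rot: [0.002, -0.002, 1.0, 0.0]
wrist_force: [2.6, 0.9, 4.9]
opening: 0.3
time_s: 25.2
eef_pos: [511.2, 27.9, 60.1]
tcp_rot: [0.002, -0.002, 1.0, 0.0]
wrist_force: [0.2, 0.4, 6.2]
opening: 0.297
```

A drop at 60.7 again suggests the snap. I'll go on gently to the bottom stop (15 N) so that both lips are surely shut.

```bash
python3 -m pendant '[[[1,0,0,0.05,0]]]'; python3 -m pendant '[[[1,0,0,0.05,0]]]'
```

```text
time_s: 25.3
eef_pos: [511.2, 27.9, 59.6]
tcp_rot: [0.002, -0.002, 1.0, 0.0]
wrist_force: [1.0, 0.2, 7.5]
opening: 0.303
time_s: 25.4
eef_pos: [511.2, 27.9, 59.1]
tcp_rot: [0.002, -0.002, 1.0, 0.0]
wrist_force: [0.3, -0.5, 7.6]
opening: 0.303
```

```bash
python3 -m pendant '[[[1,0,0,0.03,0]]]'
```

```text
time_s: 25.5
eef_pos: [511.2, 27.9, 58.8]
tcp_rot: [0.002, -0.002, 1.0, 0.0]
wrist_force: [0.1, -0.1, 8.8]
opening: 0.302
```

```bash
python3 -m pendant '[[[1,0,0,0.03,0]]]'
```

```text
time_s: 25.6
eef_pos: [511.3, 27.9, 58.8]
tcp_rot: [0.002, -0.002, 1.0, 0.0]
wrist_force: [-0.8, -0.3, 9.4]
opening: 0.305
```

```bash
python3 -m pendant '[[[1,0,0,0.02,0]]]'
```

```text
time_s: 25.7
eef_pos: [511.3, 27.9, 58.7]
tcp_rot: [0.002, -0.002, 1.0, 0.0]
wrist_force: [-0.8, 0.3, 11.7]
opening: 0.301
```

```bash
python3 -m pendant '[[[1,0,0,0.02,0]]]'
```

```text
time_s: 25.8
eef_pos: [511.3, 27.9, 58.6]
tcp_rot: [0.002, -0.002, 1.0, 0.0]
wrist_force: [-0.7, 0.2, 12.0]
opening: 0.298
```

```bash
python3 -m pendant '[[[1,0,0,0.02,0]]]'
```

```text
time_s: 25.9
eef_pos: [511.3, 27.9, 58.5]
tcp_rot: [0.002, -0.002, 1.0, 0.0]
wrist_force: [-0.2, -0.5, 12.2]
opening: 0.3
```

```bash
python3 -m pendant '[[[0.3,0,0,0,0],[0.3,0,0,0,0],[0.3,0,0,0,0],[0.3,0,0,0,0]]]'; python3 -m pendant '[[[-0.1,0,0,0,0],[-0.1,0,0,0,0],[-0.1,0,0,-0.5,0],[-0.1,0,0,-2,0],[-0.1,0,0,-3,0]]]'; python3 -m pendant '[[[-0.1,0,0,-4,0],[-0.1,0,2,-3,0],[-0.1,0,4,0,0],[-0.1,0,4,0,0],[-0.1,0,4,0,0]]]';python3 - <<'E'
from h import *;from workcell import state,capture
go(state(),510,28,160,0.2)
for n in("scene","top"):
    c=capture(n);np.savez(n+"7.npz",**c);P=cloud(c)
    for lo,hi in((-28,0),(0,28)):
        m=(P[...,0]-510>lo)&(P[...,0]-510<hi)&(abs(P[...,1]-27.7)<7)&(P[...,2]>50)&(P[...,2]<130)
        print(n,lo,"top z",np.median(P[m][:,2]),m.sum())
    f=c["frame"][160:260,235:335] if n=="scene" else c["frame"][170:270,180:320]
    cv2.imwrite(f"pics/{n}7.png",cv2.resize(f,None,fx=5,fy=5,interpolation=cv2.INTER_CUBIC)[:,:,::-1])
    cv2.imwrite(f"pics/{n}7f.png",c["frame"][:,:,::-1])
E
```

```text
time_s: 26.3
eef_pos: [509.6, 27.8, 56.4]
tcp_rot: [-0.0, -0.002, 1.0, -0.0]
wrist_force: [-0.1, -0.0, 0.0]
opening: 0.349
time_s: 26.8
eef_pos: [508.6, 27.8, 111.3]
tcp_rot: [-0.002, -0.002, 1.0, -0.0]
wrist_force: [0.3, 0.7, -0.2]
opening: 0.546
time_s: 27.3
eef_pos: [509.2, 169.1, 182.6]
tcp_rot: [0.001, -0.002, 1.0, 0.0]
wrist_force: [0.4, 0.2, -0.3]
opening: 0.551
t 27.3 pos [509.2 169.1 182.6] yaw -179.76 tilt [0.0015 0.0003] F [ 0.41  0.17 -0.27] open 0.551 q6 -1.28
roll 0.04 | shift before turn [ -0.026 -14.113   2.264] after turn [ -0.035 -14.113   2.264]
scene -28 top z 72.61805303222116 33
scene 0 top z 72.86139669807903 33
top -28 top z 73.7663550076254 46
top 0 top z 73.67380867368206 47
```

View pics/scene7.png

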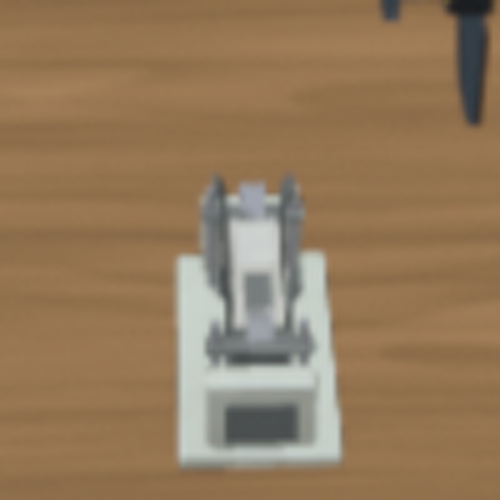

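View pics/top7.png

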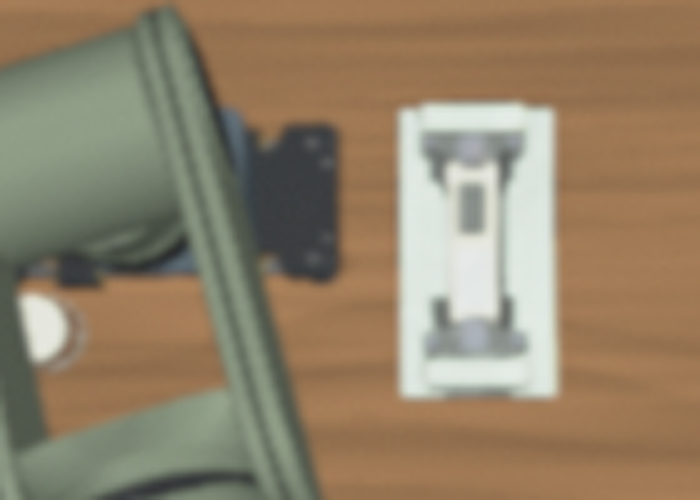

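View pics/scene7f.png

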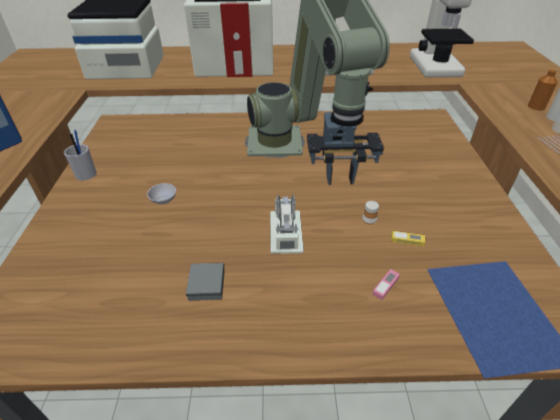

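Both cartridges are in. The upper one's top is level at about 73 mm at both ends, with the lip tabs over it. The jar, box, dish and both look-alikes are where they started, and the robot is clear.

```bash
python3 -c "
from workcell import finish_job;print(finish_job())"
```

```text
the job is handed in; nothing more can be done
None
```

Both white cartridges are loaded in the magazine, stacked and held under the lips. The job was handed in at about 27 s on the robot's clock. I pressed in cart_b first, let go, then brought cart_a.

**Pressing:**

| | cart_b | cart_a |
|---|---|---|
| Highest force seen | about 9 N | about 12 N |
| Force dropped (snap) after | about 24 mm | about 24 mm |
| Pressed further by | about 3 mm | about 2 mm, onto the bottom pad |

I stopped cart_a at 12 N, where the pad begins, short of the 15 N that marks fully bottomed. Forces were read at the end of each move, 0.1 to 0.5 s apart, and those readings stayed well below 20 N.

**Last checks:**
- **Height:** the upper cartridge's top measured 72.6–73.8 mm in both halves and both views. That matches the lip underside of 68 + h, with h about 5 mm as I had estimated beforehand.
- **Lips:** in both pictures they lie over its ends. I had no direct reading of the lip joints.
- **Surroundings:** in the last scene picture the jar, slide box, dish and the pink and yellow look-alikes look unmoved, and the robot touches nothing.
- **Disagreement:** the two cameras differed by 1–2 mm on positions. I settled that by comparing each held cartridge with the magazine in the same picture. Both went in without noticeable sideways force.

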